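# Set the glass cell in the light path of the varnish photometer

### The arm

A 6-joint arm with a two-finger parallel gripper is mounted at the origin on the work surface. World frame = base frame: x ahead of the robot, y to its left, z up, the work surface at z = 0. Lengths are in m, angles in rad, forces in N, time in s.
With the tool pointing down it reaches from about 0.35 to 0.775 m from the base axis. Payload 5.5 kg.
Tool frame: the origin (TCP) lies midway between the tips of the shut fingers; the grasp point (between the pads) lies 19 mm behind it; z points along the fingers, x is the direction in which the jaws open and shut, and the axes are right-handed (so a half turn about z gives the same grasp; the last joint's range is limited). The gripper opens to 85 mm and grips with 20 to 120 N. Pads are 22 mm wide; open, the fingers measure 114 mm over their backs; the gripper's body (76 mm by 85 mm) begins 54 mm behind the grasp point. The pads swing forward as they close: fully open they stand 13 mm farther back than shut.
Start: joints at [1.044, 0.313, 0.046, 1.304, 0, 1.431], TCP at [0.217, 0.533, 0.206] pointing down, gripper open.
Joint ranges: [-2.76, 2.76], [-0.86, 1.69], [-1.03, 1.26], [-2.2, 2.34], [-1.47, 1.5], [-3.14, 3.14]. Speed limits (rad/s): [2.57, 2.57, 3.14, 3.14, 3.14, 3.14].

### API

Orientations are given as a unit quaternion [w, x, y, z].
In Python, from workcell import env gives the robot as it stands.
- The arm moves only by the tool servo_tool, never from a script. Its argument "targets" is a list of rows, each an object with "xyz": the shift along the tool's x, y, z in m, a list of three; "twist": the turn, a rotation vector about the tool's x, y, z in rad, a list of three; "jaw": the opening, from 0 (shut) to 1 (fully open). A call has 1 to 12 rows; each row is the pose to reach, as a shift and turn from the pose commanded when the call began, along the tool's axes at that moment; what a row does not reach only later rows make up. A row lasts 1/12 s, in which the tool goes at most 41.7 mm and 7.16 degrees, less where a joint would pass 70% of its speed; a pose out of reach is approached as far as the arm can. A call with a gripper value outside its range is refused whole. The fingers move at their own pace and stop on an object; "squeeze" is the grip in N (left out, the last holds). Time passes only in rows, so rows that repeat a pose let the fingers close. It gives the time, the measured TCP pose, the force and the opening at its end, in the units of the state.
- env.get_state(): the state, without advancing time (a new reading comes with each control period).
- env.read_camera(name): name is "scene" or "top"; returns a dict with "color" (480x640x3 uint8, red, green, blue), "depth" (480x640 float32, m along the optical axis (not along the pixel's ray), 0 where there is no reading), "fx", "fy", "cx", "cy" (pixels), "eye" and "attitude" of the camera in the world. Camera axes: x right, y down, z forward; pixel columns grow to the right and rows downward; lengths in m; the calibration is good to about 2 mm. A picture is of the moment at which its call begins.
- env.hand_in(): hands the job in, once; it reports no verdict.
The state is a dict: "clock": time; "joint_pos": joint angles; "qvel": joint speeds; "tau": joint torques, N m; "tcp_pos": TCP position; "orientation": TCP orientation; "wrist_force": force on the tool from outside, world axes, zero at the start; "ft_torque": the same for the moment, N m; "finger_gap": finger opening in m.
Only numpy, scipy, OpenCV 4.12 (cv2) and the standard library are available. Lean on these libraries where they do the work, as an engineer would, in place of code of your own. Each camera call takes 0.05 s, during which the arm holds its last target. There are 200 camera calls.

### The job

For the blank reading, stand the flat glass cell (the middle-sized of the three frosted-sided glass vessels, wider than it is thick) upright on the middle of the photometer's cell table, turned so that its two broad clear faces look at the lamp and at the detector and the light passes straight through them. Set it down rather than dropping it, leave it standing there, and do not disturb the tall square glass cell or the low glass trough.

Things in the scene. Friction and masses are not known exactly. Their poses are not given: they have to be found in the camera images.
- cell: the flat glass cell to move: empty, open-topped upright box 26 mm thick (x), 48 mm wide (y), 75 mm tall (z), 80-150 g, standing on the work surface. Its two broad faces (across x) are clear glass; its narrow sides (across y) and base are frosted white. Origin: centre of its underside, z up. Half a turn about z makes no difference. May be gripped near the top across the 48 or the 26 mm.
- cell_table (a point): centre of the top of the photometer's cell table: flat rimless aluminium square 80 x 80 mm, 30 mm above the work surface, fixed; a thin black line marks the light path. y: level light path, from the black detector housing (-y) to the white lamp housing (+y), z up. Housings: 90 mm wide, tops 82 mm above the table; 170 mm free between their snouts. Grey base 110 mm wide.
- tall_cell: bystander: tall square frosted-sided glass cell, 30 by 30 mm and 110 mm tall, 120 g, loose on the work surface. Origin at the centre of its underside, z up. To be left alone.
- trough: bystander: low frosted-sided glass trough, 40 mm (x) by 90 mm (y) and 40 mm tall, 150 g, loose on the work surface. Origin at the centre of its underside, z up. To be left alone.
Not all that is in view belongs to the job. Leave any turquoise look-alike of the cell alone.

How it is judged:
By the outcome, as a careful person would: the job done as asked, in the order asked, and still so for the second after the job is handed in, with the robot touching nothing.
It also fails if it takes over 35 s, if anything falls off the work surface, if the arm or the gripper's body presses on something with over 40 N, if the wrist force passes 120 N, or if a joint passes its speed limit or range.

## Working session

There is one attempt and no reset: what is moved stays moved. The work goes in short steps, Python scripts to look and compute and a tool call to move; the robot and the scene stay as the last step left them, time stands still between calls to the robot, and variables do not carry over. Pictures are saved under pics/ and viewed, about 8 in all and at most 12, crops included, and the job is handed in when it is done.

Besides the shell and the picture viewer there is one more tool, called after "Call:" as name(argument=value, ...) on one line, values as JSON. servo_tool: Moves the arm, as the interface text tells. Its arguments: {"type":"object","properties":{"targets":{"type":"array","items":{"type":"object","properties":{"xyz":{"type":"array","items":{"type":"number"}},"twist":{"type":"array","items":{"type":"number"}},"jaw":{"type":"number"}}}},"squeeze":{"type":"number"}},"required":["targets"]}

```bash
mkdir -p pics; cat > h.py <<'E'
from workcell import env
import numpy as np, cv2
from scipy.spatial.transform import Rotation as R
def shot(n,f):
    c=env.read_camera(n); np.savez(f'pics/{f}.npz',**c); cv2.imwrite(f'pics/{f}.png',c['color'][:,:,::-1]); return c
def load(f): return np.load(f'pics/{f}.npz')
def rot(c):
    a=np.array(c['attitude']); return a if a.shape==(3,3) else R.from_quat(np.r_[a[1:],a[0]]).as_matrix()
def ray(c,u,v): return rot(c)@np.array([(u-c['cx'])/c['fx'],(v-c['cy'])/c['fy'],1.])
def atz(c,u,v,z):
    d=ray(c,u,v); return c['eye']+d*(z-c['eye'][2])/d[2]
def pt(c,u,v): return c['eye']+ray(c,u,v)*c['depth'][int(v),int(u)]
def proj(c,p):
    q=rot(c).T@(np.array(p)-c['eye']); return np.array([c['fx']*q[0]/q[2]+c['cx'],c['fy']*q[1]/q[2]+c['cy']])
E
python3 - <<'E'
from h import *
for n in('scene','top'):
    c=shot(n,n+'1'); print(n,c['eye'],c['attitude'],c['fx'],c['cx'],c['cy'])
print(env.get_state())
E
```

```text
scene [ 0.77524667 -0.38168054  0.64341078] [-0.30838695  0.90761469  0.27018062 -0.09019701] 452.4436993991602 313.3925129637533 251.51662058142222
top [ 0.4075505  -0.02064633  0.79259105] [ 0.07178309 -0.7026704   0.70437195 -0.07043907] 443.44508201213927 315.2759395340524 238.7717602462576
{'clock': 0.1, 'joint_pos': array([1.04437301e+00, 3.13951176e-01, 4.50867270e-02, 1.30355216e+00,
       4.60099024e-06, 1.43119997e+00]), 'qvel': array([-0.00073437, -0.00247376,  0.00440279,  0.00225574,  0.00021233,
       -0.00051326]), 'tau': array([ 3.49146867e-03, -4.81725883e+01,  2.99243367e+01,  1.27058354e-02,
       -8.26673727e-05,  1.05233684e-05]), 'tcp_pos': array([0.21668321, 0.53209478, 0.20538092]), 'orientation': array([ 3.52055364e-04,  8.29834571e-01,  5.58008897e-01, -7.29650556e-04]), 'wrist_force': array([0.10656577, 0.00184351, 0.22764149]), 'ft_torque': array([ 0.02132794, -0.03257618, -0.03357794]), 'finger_gap': 0.08480214557379787}
```

View pics/scene1.png

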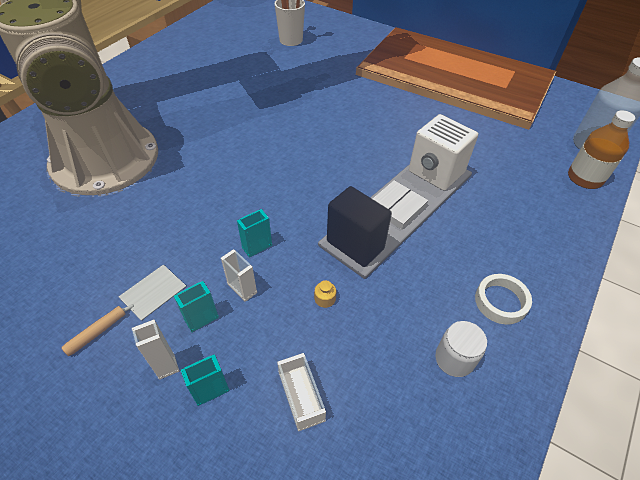

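View pics/top1.png

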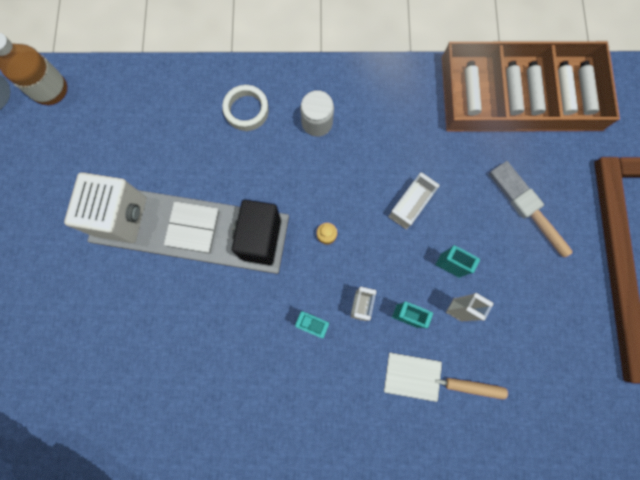

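Scene picture: the frosted white vessels are at (238,275) (flat, medium), (155,348) (tall square) and (302,390) (low trough). The turquoise look-alikes are at (255,232), (196,305) and (204,379). By the description I choose (238,275), which is top (364,304). The table is at about (192,226) in the top picture. Next, one close crop to check the choice.

```bash
python3 - <<'E'
from h import *
t=load('top1');s=load('scene1')
def crop(c,u,v,w,h,k): return cv2.resize(c['color'][v:v+h,u:u+w,::-1],None,fx=k,fy=k,interpolation=cv2.INTER_CUBIC)
a=crop(t,340,280,50,50,6); b=crop(s,210,240,60,60,5); d=crop(t,150,190,100,70,6)[:420,:600]
out=np.zeros((600,800,3),np.uint8); out[:300,:300]=a; out[300:600,:300]=b; e=crop(t,155,190,71,71,7)[:500,:500]; out[:497,300:797]=e[:497,:497]
cv2.imwrite('pics/crop1.png',out)
E
```

```text
(no output)
```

View pics/crop1.png

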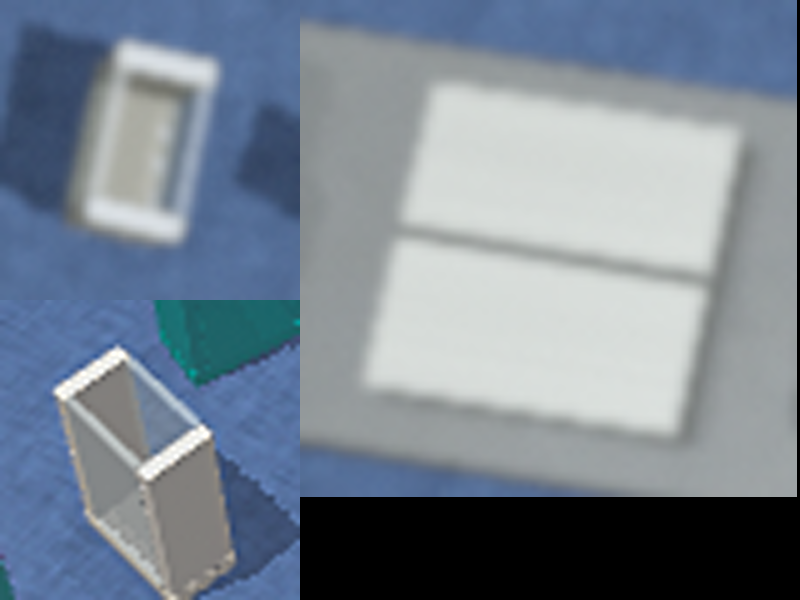

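The crop confirms the flat cell: clear broad faces, frosted ends. In the crop its top rim corners are (117,42), (219,60), (184,243) and (85,222). The table corners are (430,82), (745,125), (682,437) and (362,388).

```bash
python3 - <<'E'
from h import *
t=load('top1');s=load('scene1')
def quad(n,c,px,z):
    P=np.array([atz(c,u,v,z) for u,v in px]); e=np.linalg.norm(np.roll(P,-1,0)-P,axis=1)
    print(n,'ctr',P.mean(0).round(4),'edges',e.round(4),'ang',[np.degrees(np.arctan2(*(P[(i+1)%4]-P[i])[[1,0]])).round(1) for i in range(4)])
q=lambda L,o,k,d:[((u-d[0]+.0)/k+o[0]-.5+.5/k,(v-d[1])/k+o[1]-.5+.5/k) for u,v in L]
quad('cell top',t,q([(117,42),(219,60),(184,243),(85,222)],(340,280),6,(0,0)),.075)
quad('cell scene',s,q([(55,392),(122,348),(213,430),(145,475)],(210,240),5,(0,300)),.075)
T=q([(430,82),(745,125),(682,437),(362,388)],(155,190),7,(300,0))
quad('table',t,T,.03)
L=q([(402,230),(710,276)],(155,190),7,(300,0)); a,b=[atz(t,*p,.03) for p in L]; print('line',a,b,np.degrees(np.arctan2(*(b-a)[[1,0]])))
print([pt(t,*p) for p in [(175,210),(190,240),(205,215)]])
print([pt(s,*p) for p in [(393,195),(410,210)]])
# neighbors: turquoise & tall cell
for n,u,v in [('turq',312,325),('turq2',415,315),('tall',480,307),('knob',326,233),('det',258,215),('lamp',97,200)]: print(n,pt(t,u,v).round(3))
st=env.get_state();w=st['orientation'];print('toolR',R.from_quat(np.r_[w[1:],w[0]]).as_matrix().round(3))
E
```

```text
cell top ctr [ 0.4486 -0.0986  0.075 ] edges [0.0278 0.0496 0.0267 0.0487] ang [np.float64(-100.2), np.float64(167.5), np.float64(78.0), np.float64(-11.3)]
cell scene ctr [ 0.4492 -0.0981  0.075 ] edges [0.0259 0.0449 0.0257 0.0444] ang [np.float64(75.5), np.float64(-12.3), np.float64(-105.7), np.float64(168.0)]
table ctr [0.5866 0.2002 0.03  ] edges [0.0818 0.0815 0.0817 0.0804] ang [np.float64(-98.2), np.float64(171.3), np.float64(81.1), np.float64(-8.7)]
line [0.59351067 0.23919737 0.03      ] [0.58137598 0.16076371 0.03      ] -98.7946676986322
[array([0.6166418 , 0.23070149, 0.02852204]), array([0.5611757 , 0.19980372, 0.03252931]), array([0.60682211, 0.17626733, 0.03031446])]
[array([0.57250683, 0.20791606, 0.03079258]), array([0.61626813, 0.19027398, 0.03117089])]
turq [ 0.415 -0.013  0.006]
turq2 [ 0.432 -0.193  0.008]
tall [ 0.442 -0.283  0.075]
knob [ 0.571 -0.038  0.042]
det [0.585 0.071 0.113]
lamp [0.611 0.329 0.112]
toolR [[ 0.377  0.926 -0.001]
 [ 0.926 -0.377 -0.001]
 [-0.002 -0.    -1.   ]]
```

Cell centre is (0.449, −0.098), with its wide direction at about −12°. Both cameras agree to 1 mm. The table centre is (0.587, 0.200) and the light path runs at 81.3°. Sizes and heights check. I'll grip across the 48 mm (frosted sides), so only about a 3° turn is needed later. First, move above the cell.

Call:
servo_tool(targets=[{"xyz": [-0.025, 0.023, 0], "twist": [0, 0, 0.07], "jaw": 1}, {"xyz": [-0.05, 0.045, 0], "twist": [0, 0, 0.15], "jaw": 1}, {"xyz": [-0.08, 0.073, 0], "twist": [0, 0, 0.23], "jaw": 1}, {"xyz": [-0.11, 0.1, 0], "twist": [0, 0, 0.31], "jaw": 1}, {"xyz": [-0.14, 0.128, 0], "twist": [0, 0, 0.4], "jaw": 1}, {"xyz": [-0.17, 0.155, 0], "twist": [0, 0, 0.48], "jaw": 1}, {"xyz": [-0.2, 0.182, 0], "twist": [0, 0, 0.56], "jaw": 1}, {"xyz": [-0.23, 0.21, 0], "twist": [0, 0, 0.65], "jaw": 1}, {"xyz": [-0.26, 0.237, 0], "twist": [0, 0, 0.73], "jaw": 1}, {"xyz": [-0.29, 0.265, 0], "twist": [0, 0, 0.82], "jaw": 1}, {"xyz": [-0.31, 0.283, 0], "twist": [0, 0, 0.87], "jaw": 1}, {"xyz": [-0.32, 0.292, 0], "twist": [0, 0, 0.9], "jaw": 1}], squeeze=30)

```text
clock: 1.1
tcp_pos: [0.3673, 0.1232, 0.206]
orientation: [0.0, 0.99, 0.138, 0.0]
wrist_force: [-0.5, 1.0, 1.1]
finger_gap: 0.0853
```

```bash
cat >> h.py <<'E'
def goal(p,ang):
    "shift and twist in tool axes from measured pose to TCP p, tool down, jaw axis at ang deg"
    s=env.get_state(); w=s['orientation']; M=R.from_quat(np.r_[w[1:],w[0]]).as_matrix()
    x=np.array([np.cos(np.radians(ang)),np.sin(np.radians(ang)),0]); z=np.array([0,0,-1.]); G=np.c_[x,np.cross(z,x),z]
    print('tcp',s['tcp_pos'].round(4),'jawang',np.degrees(np.arctan2(M[1,0],M[0,0])).round(2),'f',s['wrist_force'].round(1),'gap',round(s['finger_gap'],4),'t',s['clock'])
    print('xyz',(M.T@(np.array(p)-s['tcp_pos'])).round(4),'twist',R.from_matrix(M.T@G).as_rotvec().round(4))
E
python3 -c "
from h import *
goal([.449,-.098,.14],-12)"
```

```text
tcp [0.3673 0.1232 0.206 ] jawang 15.92 f [-0.5  1.   1.1] gap 0.0853 t 1.1
xyz [0.0179 0.2351 0.0662] twist [ 7.000e-04 -1.000e-04  4.873e-01]
```

Call:
servo_tool(targets=[{"xyz": [0.002, 0.02, 0.002], "twist": [0, 0, 0.05], "jaw": 1}, {"xyz": [0.004, 0.05, 0.006], "twist": [0, 0, 0.11], "jaw": 1}, {"xyz": [0.006, 0.08, 0.012], "twist": [0, 0, 0.18], "jaw": 1}, {"xyz": [0.009, 0.11, 0.02], "twist": [0, 0, 0.25], "jaw": 1}, {"xyz": [0.011, 0.14, 0.028], "twist": [0, 0, 0.31], "jaw": 1}, {"xyz": [0.013, 0.17, 0.036], "twist": [0, 0, 0.37], "jaw": 1}, {"xyz": [0.015, 0.2, 0.046], "twist": [0, 0, 0.42], "jaw": 1}, {"xyz": [0.017, 0.22, 0.056], "twist": [0, 0, 0.46], "jaw": 1}, {"xyz": [0.018, 0.232, 0.062], "twist": [0, 0, 0.48], "jaw": 1}, {"xyz": [0.018, 0.235, 0.066], "twist": [0, 0, 0.487], "jaw": 1}, {"xyz": [0.018, 0.235, 0.066], "twist": [0, 0, 0.487], "jaw": 1}])

```text
clock: 2.02
tcp_pos: [0.4489, -0.0944, 0.1391]
orientation: [-0.001, 0.995, -0.102, -0.001]
wrist_force: [-0.7, -0.8, -0.4]
finger_gap: 0.0852
```

```bash
python3 -c "
from h import *
goal([.449,-.098,.04],-12)
c=shot('scene','scene2'); im=c['color'][180:330,140:340,::-1]
cv2.imwrite('pics/s2.png',cv2.resize(im,None,fx=4,fy=4,interpolation=cv2.INTER_CUBIC))"
```

```text
tcp [ 0.4489 -0.0944  0.1391] jawang -11.67 f [-0.7 -0.8 -0.4] gap 0.0852 t 2.0167
xyz [0.0011 0.0036 0.0991] twist [-0.0008  0.0025  0.0058]
```

View pics/s2.png

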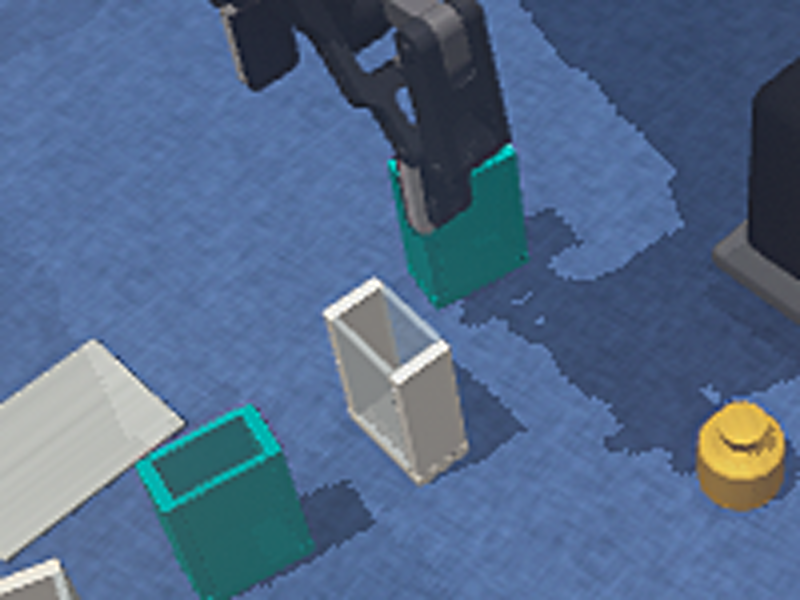

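The fingers, at crop (260,80) and (430,220), straddle the cell, with the turquoise vessels well clear. The y offset is probably lag, so I'll descend and check before closing.

Call:
servo_tool(targets=[{"xyz": [0, 0, 0.01], "jaw": 1}, {"xyz": [0, 0, 0.025], "jaw": 1}, {"xyz": [0, 0, 0.04], "jaw": 1}, {"xyz": [0, 0, 0.05], "jaw": 1}, {"xyz": [0, 0, 0.05], "jaw": 1}, {"xyz": [0, 0, 0.05], "jaw": 1}])

```text
schema error: expected keys xyz, twist, jaw
```

```bash
python3 -c "
from h import *
goal([.449,-.098,.04],-12)"
```

```text
tcp [ 0.4489 -0.0938  0.1397] jawang -11.6 f [ 0.1  1.4 -0.1] gap 0.0855 t 2.0667
xyz [0.0011 0.0042 0.0997] twist [-0.0008  0.0019  0.007 ]
```

Call:
servo_tool(targets=[{"xyz": [0.001, 0.002, 0.01], "twist": [0, 0, 0.006], "jaw": 1}, {"xyz": [0.001, 0.004, 0.025], "twist": [0, 0, 0.006], "jaw": 1}, {"xyz": [0.001, 0.004, 0.04], "twist": [0, 0, 0.006], "jaw": 1}, {"xyz": [0.001, 0.004, 0.05], "twist": [0, 0, 0.006], "jaw": 1}, {"xyz": [0.001, 0.004, 0.05], "twist": [0, 0, 0.006], "jaw": 1}, {"xyz": [0.001, 0.004, 0.05], "twist": [0, 0, 0.006], "jaw": 1}])

```text
clock: 2.57
tcp_pos: [0.4494, -0.0978, 0.0899]
orientation: [-0.0, 0.995, -0.104, -0.001]
wrist_force: [-0.1, -0.3, -0.3]
finger_gap: 0.0851
```

```bash
python3 -c "
from h import *
goal([.449,-.098,.04],-12)"
```

```text
tcp [ 0.4494 -0.0978  0.0899] jawang -11.91 f [-0.1 -0.3 -0.3] gap 0.0851 t 2.5667
xyz [-0.0003  0.0003  0.0499] twist [-0.0003  0.0011  0.0016]
```

Call:
servo_tool(targets=[{"xyz": [0, 0, 0.015], "twist": [0, 0, 0], "jaw": 1}, {"xyz": [0, 0, 0.03], "twist": [0, 0, 0], "jaw": 1}, {"xyz": [0, 0, 0.042], "twist": [0, 0, 0], "jaw": 1}, {"xyz": [0, 0, 0.05], "twist": [0, 0, 0], "jaw": 0.9}, {"xyz": [0, 0, 0.05], "twist": [0, 0, 0], "jaw": 0.8}, {"xyz": [0, 0, 0.05], "twist": [0, 0, 0], "jaw": 0.7}, {"xyz": [0, 0, 0.05], "twist": [0, 0, 0], "jaw": 0.63}, {"xyz": [0, 0, 0.05], "twist": [0, 0, 0], "jaw": 0.58}, {"xyz": [0, 0, 0.05], "twist": [0, 0, 0], "jaw": 0.5}, {"xyz": [0, 0, 0.05], "twist": [0, 0, 0], "jaw": 0.4}, {"xyz": [0, 0, 0.05], "twist": [0, 0, 0], "jaw": 0.4}, {"xyz": [0, 0, 0.05], "twist": [0, 0, 0], "jaw": 0.4}], squeeze=30)

```text
clock: 3.57
tcp_pos: [0.4506, -0.0989, 0.0413]
orientation: [0.0, 0.995, -0.104, 0.001]
wrist_force: [-1.5, 0.3, 6.2]
finger_gap: 0.047
```

```bash
python3 -c "
from h import *
goal([.449,-.098,.16],-12)"
```

```text
tcp [ 0.4506 -0.0989  0.0413] jawang -11.98 f [-1.5  0.3  6.2] gap 0.047 t 3.5667
xyz [-0.0016 -0.0005 -0.1187] twist [ 0.0003 -0.0017  0.0004]
```

Call:
servo_tool(targets=[{"xyz": [0, 0, -0.005], "twist": [0, 0, 0], "jaw": 0.4}, {"xyz": [0, 0, -0.015], "twist": [0, 0, 0], "jaw": 0.4}, {"xyz": [0, 0, -0.03], "twist": [0, 0, 0], "jaw": 0.4}, {"xyz": [0, 0, -0.05], "twist": [0, 0, 0], "jaw": 0.4}, {"xyz": [0, 0, -0.07], "twist": [0, 0, 0], "jaw": 0.4}, {"xyz": [0, 0, -0.09], "twist": [0, 0, 0], "jaw": 0.4}, {"xyz": [0, 0, -0.11], "twist": [0, 0, 0], "jaw": 0.4}, {"xyz": [0, 0, -0.13], "twist": [0, 0, 0], "jaw": 0.4}, {"xyz": [0, 0, -0.15], "twist": [0, 0, 0], "jaw": 0.4}, {"xyz": [0, 0, -0.16], "twist": [0, 0, 0], "jaw": 0.4}, {"xyz": [0, 0, -0.165], "twist": [0, 0, 0], "jaw": 0.4}, {"xyz": [0, 0, -0.165], "twist": [0, 0, 0], "jaw": 0.4}])

```text
clock: 4.57
tcp_pos: [0.4505, -0.0989, 0.206]
orientation: [0.0, 0.995, -0.104, 0.001]
wrist_force: [0.4, 0.1, -0.7]
finger_gap: 0.0467
```

```bash
python3 -c "
from h import *
goal([.587,.2,.205],-8.7)
c=shot('scene','scene3'); im=c['color'][100:300,150:410,::-1]
cv2.imwrite('pics/s3.png',cv2.resize(im,None,fx=3,fy=3,interpolation=cv2.INTER_CUBIC))"
```

```text
tcp [ 0.4505 -0.0989  0.206 ] jawang -11.98 f [ 0.4  0.1 -0.7] gap 0.0467 t 4.5667
xyz [ 0.0715 -0.3207  0.0011] twist [ 0.0003 -0.0019 -0.0572]
```

View pics/s3.png

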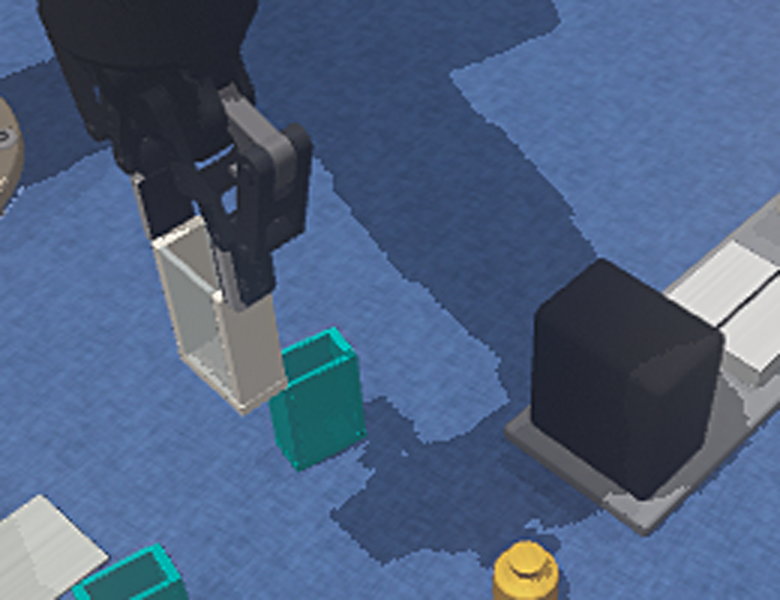

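The cell is held upright, rim at crop (155–225, 220–300), and is clear of the surface. Carry it over the table.

Call:
servo_tool(targets=[{"xyz": [0.004, -0.015, 0], "twist": [0, 0, -0.003], "jaw": 0.4}, {"xyz": [0.009, -0.04, 0], "twist": [0, 0, -0.007], "jaw": 0.4}, {"xyz": [0.016, -0.07, 0], "twist": [0, 0, -0.012], "jaw": 0.4}, {"xyz": [0.023, -0.1, 0], "twist": [0, 0, -0.018], "jaw": 0.4}, {"xyz": [0.03, -0.13, 0], "twist": [0, 0, -0.024], "jaw": 0.4}, {"xyz": [0.038, -0.165, 0], "twist": [0, 0, -0.03], "jaw": 0.4}, {"xyz": [0.046, -0.2, 0], "twist": [0, 0, -0.036], "jaw": 0.4}, {"xyz": [0.054, -0.235, 0], "twist": [0, 0, -0.042], "jaw": 0.4}, {"xyz": [0.061, -0.265, 0], "twist": [0, 0, -0.048], "jaw": 0.4}, {"xyz": [0.067, -0.295, 0], "twist": [0, 0, -0.053], "jaw": 0.4}, {"xyz": [0.07, -0.31, 0], "twist": [0, 0, -0.056], "jaw": 0.4}, {"xyz": [0.071, -0.318, 0], "twist": [0, 0, -0.057], "jaw": 0.4}])

```text
clock: 5.62
tcp_pos: [0.5851, 0.1999, 0.2026]
orientation: [0.0, 0.997, -0.075, -0.002]
wrist_force: [0.9, 0.4, -1.3]
finger_gap: 0.0467
```

Call:
servo_tool(targets=[{"xyz": [0, -0.003, 0.005], "twist": [0, 0, 0], "jaw": 0.4}, {"xyz": [0, -0.003, 0.02], "twist": [0, 0, 0], "jaw": 0.4}, {"xyz": [0, -0.003, 0.04], "twist": [0, 0, 0], "jaw": 0.4}, {"xyz": [0, -0.003, 0.06], "twist": [0, 0, 0], "jaw": 0.4}, {"xyz": [0, -0.003, 0.08], "twist": [0, 0, 0], "jaw": 0.4}, {"xyz": [0, -0.003, 0.095], "twist": [0, 0, 0], "jaw": 0.4}, {"xyz": [0, -0.003, 0.105], "twist": [0, 0, 0], "jaw": 0.4}, {"xyz": [0, -0.003, 0.11], "twist": [0, 0, 0], "jaw": 0.4}, {"xyz": [0, -0.003, 0.11], "twist": [0, 0, 0], "jaw": 0.4}, {"xyz": [0, -0.003, 0.11], "twist": [0, 0, 0], "jaw": 0.4}])

```text
clock: 6.45
tcp_pos: [0.5859, 0.2003, 0.0956]
orientation: [-0.0, 0.997, -0.076, 0.0]
wrist_force: [-0.1, 0.8, -1.2]
finger_gap: 0.0468
```

```bash
python3 -c "
from h import *
goal([.587,.2,.071],-8.7)
c=shot('scene','scene4'); im=c['color'][110:260,300:500,::-1]
cv2.imwrite('pics/s4.png',cv2.resize(im,None,fx=4,fy=4,interpolation=cv2.INTER_CUBIC))"
```

```text
tcp [0.5859 0.2003 0.0956] jawang -8.74 f [-0.1  0.8 -1.2] gap 0.0468 t 6.45
xyz [0.0011 0.0001 0.0246] twist [-0.0001 -0.0003 -0.0007]
```

View pics/s4.png

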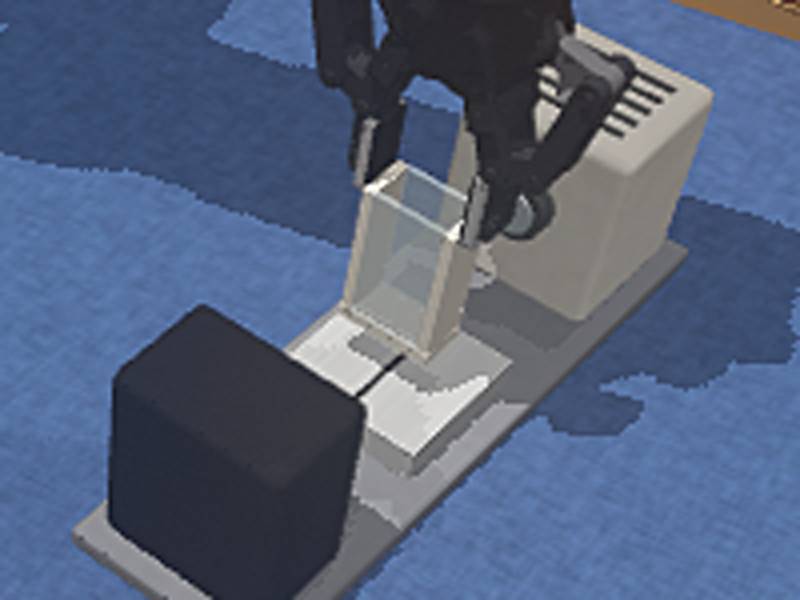

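The cell hangs over the table. Its bottom corners are at crop (345,305), (430,358) and (458,330), and the black line lies beneath it. Check the cell's centre from these.

```bash
python3 -c "
from h import *
c=load('scene4')
A,B,C=[atz(c,300-.4+u/4,110-.4+v/4,.0543) for u,v in [(345,305),(430,358),(458,330)]]
print((A+C)/2,np.linalg.norm(B-A),np.linalg.norm(C-B),np.degrees(np.arctan2(*(B-A)[[1,0]])))
# table in scene: near corner & right corner & left corner
P=[atz(c,300-.4+u/4,110-.4+v/4,.03) for u,v in [(413,457),(512,362)]]; print(P)
s=load('scene1');print([proj(s,[.587,.2,.03])])"
```

```text
[0.58381933 0.206112   0.0543    ] 0.04864504591285767 0.023235179995018805 -10.849470384190635
[array([0.61995788, 0.15371036, 0.03      ]), array([0.6325673 , 0.23232088, 0.03      ])]
[array([397.95100377, 200.88874131])]
```

Call:
servo_tool(targets=[{"xyz": [0.001, 0, 0.005], "twist": [0, 0, 0], "jaw": 0.4}, {"xyz": [0.001, 0, 0.01], "twist": [0, 0, 0], "jaw": 0.4}, {"xyz": [0.001, 0, 0.015], "twist": [0, 0, 0], "jaw": 0.4}, {"xyz": [0.001, 0, 0.019], "twist": [0, 0, 0], "jaw": 0.4}, {"xyz": [0.001, 0, 0.021], "twist": [0, 0, 0], "jaw": 0.4}, {"xyz": [0.001, 0, 0.022], "twist": [0, 0, 0], "jaw": 0.4}, {"xyz": [0.001, 0, 0.023], "twist": [0, 0, 0], "jaw": 0.4}, {"xyz": [0.001, 0, 0.023], "twist": [0, 0, 0], "jaw": 0.4}, {"xyz": [0.001, 0, 0.023], "twist": [0, 0, 0], "jaw": 0.4}])

```text
clock: 7.25
tcp_pos: [0.5869, 0.2006, 0.0723]
orientation: [-0.0, 0.997, -0.076, 0.0]
wrist_force: [0.5, 0.3, -0.5]
finger_gap: 0.0469
```

```bash
python3 -c "
from h import *
goal([.587,.2,.071],-8.7)
c=shot('scene','scene5'); im=c['color'][140:240,350:450,::-1]
cv2.imwrite('pics/s5.png',cv2.resize(im,None,fx=6,fy=6,interpolation=cv2.INTER_CUBIC))"
```

```text
tcp [0.5869 0.2006 0.0723] jawang -8.71 f [ 0.5  0.3 -0.5] gap 0.0469 t 7.25
xyz [0.0002 0.0006 0.0013] twist [-0.0002 -0.0002 -0.0001]
```

View pics/s5.png

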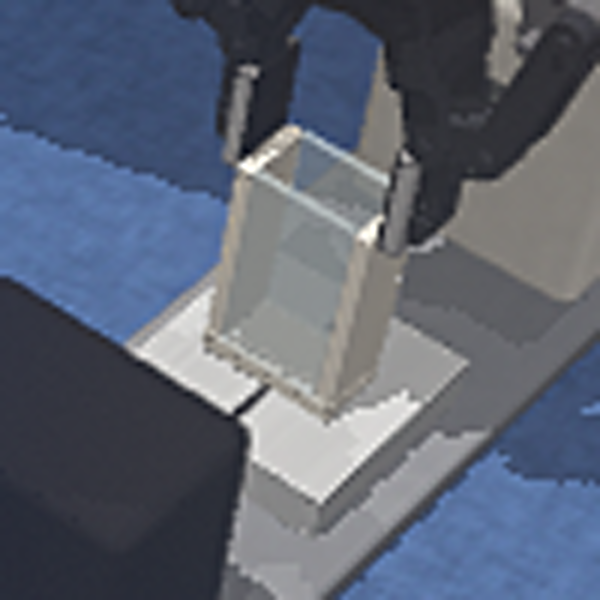

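The cell is just above the table. Its bottom corners are at crop (207,345), (330,420) and (375,380).

```bash
python3 -c "
from h import *
c=load('scene5')
for z in (.031,.036):
  A,B,C=[atz(c,350-.4+u/6,140-.4+v/6,z) for u,v in [(207,345),(330,420),(375,380)]]
  print(z,(A+C)/2,np.linalg.norm(B-A),np.linalg.norm(C-B),np.degrees(np.arctan2(*(B-A)[[1,0]])))
# predicted bottom corners for a centred cell
u=np.radians(-8.7); y=np.array([np.cos(u),np.sin(u),0]); x=np.array([-y[1],y[0],0])
for z in (.03,.035): print(z,[((proj(c,np.array([.587,.2,z])+a*.024*y+b*.013*x)-[349.6,139.6])*6).round() for a,b in((-1,-1),(1,-1),(1,1))])"
```

```text
0.031 [0.58639227 0.20118836 0.031     ] 0.047032816446804404 0.023270751543516953 -9.427930594121676
0.036 [0.58793416 0.19642955 0.036     ] 0.04664881915287833 0.023080758549360515 -9.427930594121717
0.03 [array([203., 353.]), array([330., 429.]), array([378., 383.])]
0.035 [array([205., 342.]), array([332., 418.]), array([381., 371.])]
```

The cell is centred within about 1 mm and aligned within 1°. Lower it in small steps to contact.

Call:
servo_tool(targets=[{"xyz": [0, 0.0005, 0.0005], "twist": [0, 0, 0], "jaw": 0.4}, {"xyz": [0, 0.0005, 0.001], "twist": [0, 0, 0], "jaw": 0.4}, {"xyz": [0, 0.0005, 0.0015], "twist": [0, 0, 0], "jaw": 0.4}, {"xyz": [0, 0.0005, 0.0015], "twist": [0, 0, 0], "jaw": 0.4}])

```text
clock: 7.63
tcp_pos: [0.5869, 0.2001, 0.0714]
orientation: [-0.0, 0.997, -0.076, 0.0]
wrist_force: [-0.4, -1.4, 4.5]
finger_gap: 0.0466
```

Contact at 4.5 N. Open slowly, then retreat straight up.

Call:
servo_tool(targets=[{"xyz": [0, 0, 0], "twist": [0, 0, 0], "jaw": 0.56}, {"xyz": [0, 0, 0], "twist": [0, 0, 0], "jaw": 0.6}, {"xyz": [0, 0, 0], "twist": [0, 0, 0], "jaw": 0.66}, {"xyz": [0, 0, 0], "twist": [0, 0, 0], "jaw": 0.73}, {"xyz": [0, 0, 0], "twist": [0, 0, 0], "jaw": 0.8}, {"xyz": [0, 0, 0], "twist": [0, 0, 0], "jaw": 0.9}, {"xyz": [0, 0, 0], "twist": [0, 0, 0], "jaw": 0.9}, {"xyz": [0, 0, 0], "twist": [0, 0, 0], "jaw": 0.9}], squeeze=20)

```text
clock: 8.3
tcp_pos: [0.5867, 0.2, 0.0706]
orientation: [-0.0, 0.997, -0.076, -0.0]
wrist_force: [0.6, -0.6, 0.5]
finger_gap: 0.0768
```

Call:
servo_tool(targets=[{"xyz": [0, 0, -0.005], "twist": [0, 0, 0], "jaw": 0.9}, {"xyz": [0, 0, -0.015], "twist": [0, 0, 0], "jaw": 0.9}, {"xyz": [0, 0, -0.03], "twist": [0, 0, 0], "jaw": 0.9}, {"xyz": [0, 0, -0.05], "twist": [0, 0, 0], "jaw": 0.9}, {"xyz": [0, 0, -0.07], "twist": [0, 0, 0], "jaw": 0.9}, {"xyz": [0, 0, -0.09], "twist": [0, 0, 0], "jaw": 0.9}, {"xyz": [0, 0, -0.11], "twist": [0, 0, 0], "jaw": 0.9}, {"xyz": [0, 0, -0.125], "twist": [0, 0, 0], "jaw": 0.9}, {"xyz": [0, 0, -0.13], "twist": [0, 0, 0], "jaw": 0.9}, {"xyz": [0, 0, -0.13], "twist": [0, 0, 0], "jaw": 0.9}])

```text
clock: 9.13
tcp_pos: [0.5879, 0.2003, 0.2032]
orientation: [-0.001, 0.997, -0.076, 0.002]
wrist_force: [0.2, -0.1, -0.7]
finger_gap: 0.0768
```

```bash
python3 -c "
from h import *
goal([.587,.2,.2],-8.7)
c=shot('scene','scene6'); im=c['color'][140:240,350:450,::-1]
o=np.zeros((600,800,3),np.uint8); o[:,:600]=cv2.resize(im,None,fx=6,fy=6,interpolation=cv2.INTER_CUBIC); o[:200,600:]=cv2.resize(c['color'][240:440,120:340,::-1],(200,200))
cv2.imwrite('pics/s6.png',o)"
```

```text
tcp [0.5879 0.2003 0.2032] jawang -8.71 f [ 0.2 -0.1 -0.7] gap 0.0768 t 9.1333
xyz [-0.0009  0.0004  0.0032] twist [-0.0015 -0.0039 -0.0001]
```

View pics/s6.png

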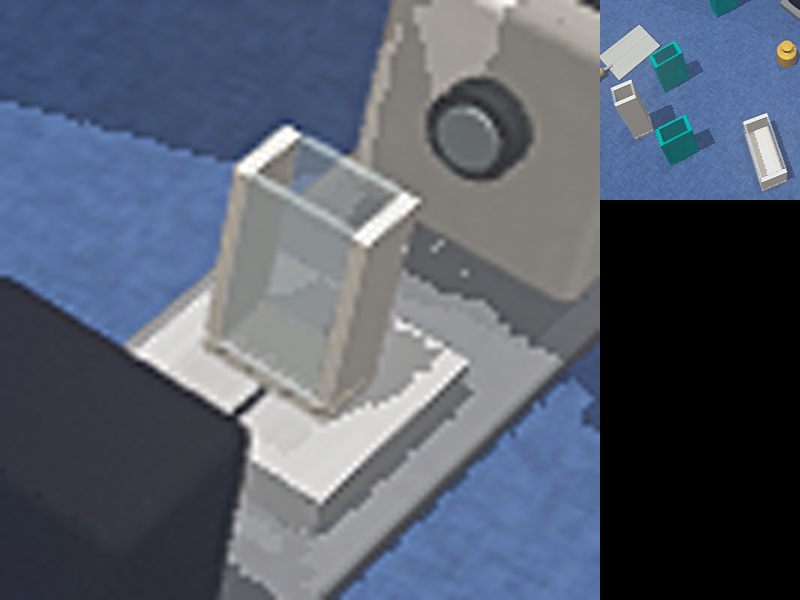

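The cell stands free and upright. Rim corners are at (236,165), (292,126), (421,200) and (362,245), and the base front is at (207,347)–(328,419). The tall cell and trough are where they were.

```bash
python3 -c "
from h import *
c=load('scene6'); f=lambda L,z:np.array([atz(c,350-.4+u/6,140-.4+v/6,z) for u,v in L])
P=f([(236,165),(292,126),(421,200),(362,245)],.105); d=P[3]-P[0]+P[2]-P[1]
print(P.mean(0),np.linalg.norm(P-np.roll(P,1,0),axis=1),np.degrees(np.arctan2(d[1],d[0])))
A,B=f([(207,347),(328,419)],.03); print((A+B)/2+.013*np.array([.151,.989,0]))
a=load('scene1')['color'].astype(int);b=c['color'].astype(int)
print('change around tall/trough',[np.abs(a-b)[y:y+h,x:x+w].mean().round(2) for x,y,w,h in((125,310,60,75),(270,345,65,90),(170,275,50,60),(175,345,60,65))])"
```

```text
[0.58576145 0.20115881 0.105     ] [0.04654622 0.02498854 0.04622017 0.02697017] -11.45424130407063
[0.58578869 0.20316819 0.03      ]
change around tall/trough [np.float64(1.04), np.float64(1.13), np.float64(1.13), np.float64(1.01)]
```

The position agrees to within about 2 mm. The angle reads −11.5° against −8.7°, but the scene camera also read 2° low earlier. I'll clear the arm and measure once from the top camera.

Call:
servo_tool(targets=[{"xyz": [-0.01, -0.006, -0.01], "twist": [0, 0, 0], "jaw": 0.9}, {"xyz": [-0.03, -0.017, -0.02], "twist": [0, 0, 0], "jaw": 0.9}, {"xyz": [-0.06, -0.035, -0.02], "twist": [0, 0, 0], "jaw": 0.9}, {"xyz": [-0.09, -0.052, -0.02], "twist": [0, 0, 0], "jaw": 0.9}, {"xyz": [-0.12, -0.07, -0.02], "twist": [0, 0, 0], "jaw": 0.9}, {"xyz": [-0.15, -0.087, -0.02], "twist": [0, 0, 0], "jaw": 0.9}, {"xyz": [-0.18, -0.104, -0.02], "twist": [0, 0, 0], "jaw": 0.9}, {"xyz": [-0.21, -0.121, -0.02], "twist": [0, 0, 0], "jaw": 0.9}, {"xyz": [-0.24, -0.139, -0.02], "twist": [0, 0, 0], "jaw": 0.9}, {"xyz": [-0.26, -0.15, -0.02], "twist": [0, 0, 0], "jaw": 0.9}, {"xyz": [-0.27, -0.156, -0.02], "twist": [0, 0, 0], "jaw": 0.9}, {"xyz": [-0.275, -0.16, -0.02], "twist": [0, 0, 0], "jaw": 0.9}])

```text
clock: 10.18
tcp_pos: [0.3369, 0.4005, 0.2204]
orientation: [0.0, 0.997, -0.075, -0.0]
wrist_force: [0.9, -0.6, 0.4]
finger_gap: 0.0764
```

```bash
python3 -c "
from h import *
c=shot('top','top7'); cv2.imwrite('pics/t7.png',cv2.resize(c['color'][185:265,150:240,::-1],None,fx=7,fy=7,interpolation=cv2.INTER_CUBIC))"
```

```text
(no output)
```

View pics/t7.png

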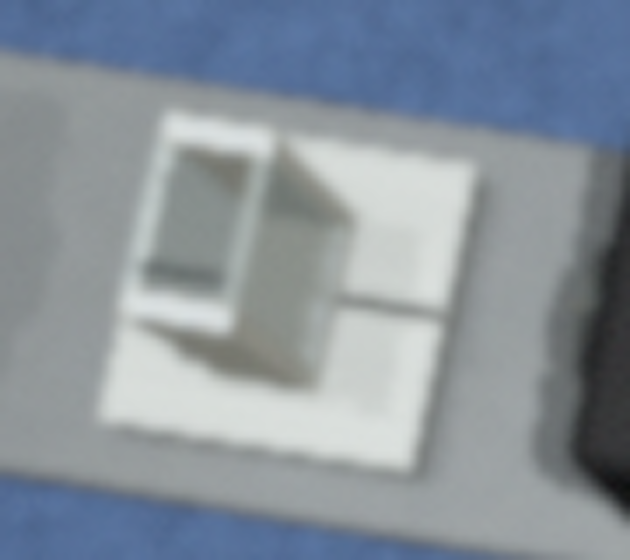

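The top view shows the cell standing square to the table's edges. Rim corners are at (165,112), (277,132), (232,333) and (120,313); the base face on the detector side is at (355,220)–(312,388).

```bash
python3 -c "
from h import *
c=load('top7'); f=lambda L,z:np.array([atz(c,150-.43+u/7,185-.43+v/7,z) for u,v in L])
P=f([(165,112),(277,132),(232,333),(120,313)],.105); d=P[2]-P[1]+P[3]-P[0]
print(P.mean(0),np.linalg.norm(P-np.roll(P,1,0),axis=1),np.degrees(np.arctan2(d[1],d[0])))
A,B=f([(355,220),(312,388)],.03); print((A+B)/2+.013*np.array([.151,.989,0]),np.degrees(np.arctan2(*(B-A)[[1,0]])))
print(env.hand_in())"
```

```text
[0.58533835 0.20019717 0.105     ] [0.04799018 0.02651868 0.04791324 0.02616547] 171.05067635986543
[0.58534731 0.20180669 0.03      ] 168.76302411371336
the job is handed in; nothing more can be done
None
```

I gripped the flat glass cell across its frosted sides and set it down on the photometer's cell table. The set-down showed about 4.5 N of contact force. I then released it, moved the arm clear and handed the job in at about 10 s of robot time; no verdict is reported.

**Position:** in the last top-camera check the cell stands upright with its centre at about (0.585, 0.200–0.202). The table centre is (0.587, 0.200), so it is within about 2 mm.

**Alignment:** from the rim, the top camera puts the cell's width at 171.1° and the table edge at 171.3°. So the clear faces look along the light path to within about 0.3°. Two rougher readings disagree by 2–3°: the scene camera's rim reading (−11.5° against −8.7°) and the top camera's base edge (168.8°). I trust the rim reading from the top, because the jaws held the cell at −8.7°, in line with the table, and the scene camera had also read low before.

**Bystanders:** the tall cell, the trough and the two turquoise look-alikes beside them show no change between the first and last scene pictures. I did not make that comparison for the third look-alike, which stood nearest the cell.

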